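# Wind the vise open and hold the flat stake over its jaws

### The arm

A 7-joint arm with a two-finger parallel gripper is mounted at the origin on the work surface. World frame = base frame: x ahead of the robot, y to its left, z up, the work surface at z = 0. Lengths are in m, angles in rad, forces in N, time in s.
With the tool pointing down it reaches from about 0.35 to 0.9 m from the base axis. Payload 7.2 kg.
Tool frame: the origin (TCP) lies midway between the tips of the shut fingers; the grasp point (between the pads) lies 19 mm behind it; z points along the fingers, y is the line along which they close (so a half turn about z gives the same grasp; the last joint's range is limited). The gripper opens to 88 mm and grips with 3 to 60 N. Pads are 20 mm wide; open, the fingers measure 115 mm over their backs; the gripper's body (75 mm by 178 mm) begins 61 mm behind the grasp point.
Start: joints at [1.182, 0.411, -0.013, 1.596, 0.006, 1.134, -0.082], TCP at [0.197, -0.593, 0.198] pointing down, gripper open.
Joint ranges: [-2.95, 2.95], [-0.29, 1.99], [-1.47, 1.44], [0.14, 2.54], [-1.03, 4.17], [0.13, 1.85], [-2.86, 2.86]. Speed limits (rad/s): [2.39, 2.39, 3.01, 3.01, 3.14, 3.14, 3.14].

### API

Orientations are given as [roll, pitch, yaw] about the fixed x, y, z axes, in that order (R = Rz(yaw) Ry(pitch) Rx(roll)).
In Python, from station import manip gives the robot as it stands.
- The arm moves only by the tool carry_out, never from a script. Its argument "rows" is a list of rows, each a list of 2 entries, a list of its own where there are three numbers: the shift along the world's x, y, z in cm, then the turn about the world's z in rad. A call has 1 to 12 rows; each row shifts and turns the commanded pose from where the row before left it; what a row does not reach is not made up. A row lasts 1/10 s, in which the tool goes at most 50 mm and 8.59 degrees, less where a joint would pass 70% of its speed; a pose out of reach is approached as far as the arm can. A call is refused whole if a number of a shift passes 5 or a number of a turn 0.15, either way. A call with a gripper value outside its range is refused whole. "fingers" is the finger opening in cm, from 0 to 8.78, set as the call begins (left out, the last holds). The fingers move at their own pace and stop on an object; "newtons" is the grip in N (left out, the last holds). Time passes only in rows, so rows that do not move let the fingers close. It gives the time, the measured TCP pose, the force, the opening and the grip force at its end, in the units of the state.
- manip.get_obs(): the state, without advancing time (a new reading comes with each control period).
- manip.get_image(name): name is "side" or "top"; returns (picture, depth): 384x512x3 uint8, red, green, blue; 384x512 float32, m along the optical axis (not along the pixel's ray), 0 where there is no reading.
- manip.get_calibration(name): a dict with "fx", "fy", "cx", "cy" (pixels), "cam_to_world" (4x4, takes a point from camera to world coordinates). Camera axes: x right, y up, looking along -z (the intrinsics and any distortion apply to the point x, -y, -z); pixel columns grow to the right and rows downward; lengths in m; the calibration is good to about 2 mm. A picture is of the moment at which its call begins. get_calibration takes no time and is no camera call.
- manip.job_done(): hands the job in; it is judged then, once.
The state is a dict: "time_s": time; "joint_pos": joint angles; "dq": joint speeds; "joint_torque": joint torques, N m; "tool_pos": TCP position; "ee_rot": TCP orientation; "contact_force": force on the tool from outside, world axes, zero at the start; "wrist_torque": the same for the moment, N m; "grip_width": finger opening in m; "grasp_force": force on a finger pad.
Only numpy, scipy, OpenCV 4.12 (cv2) and the standard library are available. Lean on these libraries where they do the work, as an engineer would, in place of code of your own. Each camera call takes 0.05 s, during which the arm holds its last target. There are 200 camera calls.

### The job

Wind the bench vise open with its crank until the jaws stand about 30 mm apart. Then lift the flat stake (rectangular block head) out of the wooden stand, carry it high over everything and let its shank down from above between the open jaws, stopping with the head's underside about 10 mm above the jaw tops: upright, long head square across the jaws, midway along and between them, not touching the vise. Finish still gripping it and holding it still there, so that I can slip in the jaw pads and wind the vise shut; leave all else on the bench where it is.

Things in the scene. Friction and masses are not known exactly. Their poses are not given: they have to be found in the camera images.
- vise: blue bench vise, bolted down. Origin on the bench under the middle of the fixed jaw's face; z up, x along the jaws, -y towards moving jaw and crank. Jaws 90 mm wide (x -45 to 45), tops 160 mm high; fixed jaw and vise body at y = 0 to 110 mm. Moving jaw's face at y = -(4 mm + joint vise_jaw), jaw 38 mm thick. The gap is open down to the slide beam, 118 mm above the bench
- fixed_jaw (a point): middle of the top edge of the fixed jaw's face, 160 mm above the bench; axes as vise
- moving_jaw (a point): middle of the top edge of the moving jaw's face, 160 mm above the bench; axes as vise; it moves along the vise's -y as the vise opens
- vise_jaw (a joint): opening of the moving jaw in m; the gap between the jaw faces is 4 mm + this. Driven by the crank only: 10 mm per full turn, value = 0.010 x crank angle / (2 pi); it cannot be pushed open
- vise_crank (a joint): crank angle in rad, 0 to 44 (several turns). Seen from the crank's end (looking along the vise's +y) turning anticlockwise opens the vise, and the angle grows. At 0 the crank arm points straight up; at angle a the knob lies from the axis in direction (-sin a, 0, cos a) of the vise's frame. It stays where it is left; turning takes about 3 N at the knob
- crank_grip (a point): where to grip the crank's knob: on its centre line, 55 mm out from the crank arm, at y = -(167 mm + joint vise_jaw) in the vise's frame. Knob: black free-spinning cylinder, 20 mm thick, 80 mm long, parallel to the vise's y, 50 mm from the screw axis (vise x = 0, 98 mm above the bench). Only the knob reaches beyond the arm: a gripper pointing down can hold it all the way round
- flat_stake: steel stake with a flat-topped rectangular block head, 30 mm (x) by 64 mm (y) by 30 mm high, and under it a shank 24 mm (x) by 14 mm (y), 34 mm long; about 0.5 kg. Origin at the centre of the head's underside, z up. Stands in one of the stand's three holes, head resting on the stand's top. Grip the head across its 30 mm width, near the top; fingertips stay above the underside
- stake_foot (a point): centre of the lower end of the flat stake's shank, 34 mm below the body's origin
- dome_stake: bystander: stake with a round domed mushroom head, 48 mm across, 30 mm high; origin at the centre of the head's underside
- horn_stake: bystander: stake with a head that tapers to a horn along +y, about 63 mm long, 26 mm high; origin at the centre of the head's underside, over the shank
- stand: wooden stand, 66 mm (x) by 236 mm (y) by 42 mm high, fixed to the bench, with three through holes of 29 by 19 mm in a row along y, 77 mm apart; the heads' long sides lie along the row. Origin under its centre
- oil_bottle: bystander: grey plastic bottle, 52 mm in diameter, 150 mm tall, origin under its centre
- rivet_tin: bystander: aluminium tin, 58 mm in diameter, 45 mm tall, origin under its centre, between the stand and the vise
- hammer: bystander: hammer lying on the bench, 280 mm long
- pliers: bystander: pliers with black grips lying on the bench, 175 mm long
- brass_scale: bystander: thin brass knife-handle plate, 100 by 20 by 4 mm, lying flat
- file: bystander: flat file with a wooden handle, 260 mm long, lying on the bench
Things that resemble listed ones, but are neither listed nor needed, are in the scene too. What is shaped like the flat_stake but blue or yellow is not meant.

How it is judged:
By the outcome, as a careful person would: the job done as asked, in the order asked, and still so for the second after the job is handed in, while the arm keeps its last pose, push and grip.
It also fails if it takes over 72 s, if anything falls off the work surface, if the arm or the gripper's body presses on something with over 40 N, if the wrist force passes 120 N, or if a joint passes its speed limit or range.

## Working session

There is one attempt and no reset: what is moved stays moved. The work goes in short steps, Python scripts to look and compute and a tool call to move; the robot and the scene stay as the last step left them, time stands still between calls to the robot, and variables do not carry over. Pictures are saved under pics/ and viewed, at most 10 in all, crops included, and the job is handed in when it is done.

Besides the shell and the picture viewer there is one more tool, called by a JSON object that holds its "op" and its "data", one argument or row to a line. carry_out: Moves the arm, as the interface text tells. Its arguments: {"type":"object","properties":{"rows":{"type":"array","items":{"type":"array"}},"fingers":{"type":"number"},"newtons":{"type":"number"}},"required":["rows"]}

```bash
mkdir -p pics; ls
cat > h.py <<'E'
import numpy as np, cv2
from station import manip
def grab(n):
    p,d=manip.get_image(n); c=manip.get_calibration(n); np.savez(f'pics/{n}.npz',p=p,d=d,T=c['cam_to_world'],k=[c['fx'],c['fy'],c['cx'],c['cy']]); return p,d,c
def pts(d,c):
    v,u=np.indices(d.shape); T=np.array(c['cam_to_world'])
    P=np.stack([(u-c['cx'])/c['fx']*d,-(v-c['cy'])/c['fy']*d,-d],-1)
    return P@T[:3,:3].T+T[:3,3]
E
python3 - <<'E'
from h import *
for n in('top','side'):
    p,d,c=grab(n); print(n,{k:(np.round(v,3).tolist()) for k,v in c.items()},(d>0).mean())
    cv2.imwrite(f'pics/{n}0.png',cv2.resize(p[:,:,::-1],(800,600),interpolation=cv2.INTER_CUBIC))
o=manip.get_obs(); print(o['tool_pos'],o['ee_rot'],o['time_s'])
E
```

```text
pics
top {'fx': 434.672, 'fy': 434.672, 'cx': 256.558, 'cy': 186.552, 'cam_to_world': [[0.013, 0.987, -0.162, 0.382], [-1.0, 0.01, -0.018, -0.056], [-0.016, 0.162, 0.987, 1.212], [0.0, 0.0, 0.0, 1.0]]} 0.9961039225260416
side {'fx': 472.183, 'fy': 472.183, 'cx': 257.668, 'cy': 183.626, 'cam_to_world': [[-0.854, 0.31, -0.418, 0.066], [-0.52, -0.543, 0.659, 0.722], [-0.023, 0.78, 0.625, 0.883], [0.0, 0.0, 0.0, 1.0]]} 0.9960581461588541
[ 0.19689319 -0.59266874  0.19720008] [-3.14016278e+00  1.38264657e-04  3.20843961e-01] 0.1
```

View pics/top0.png

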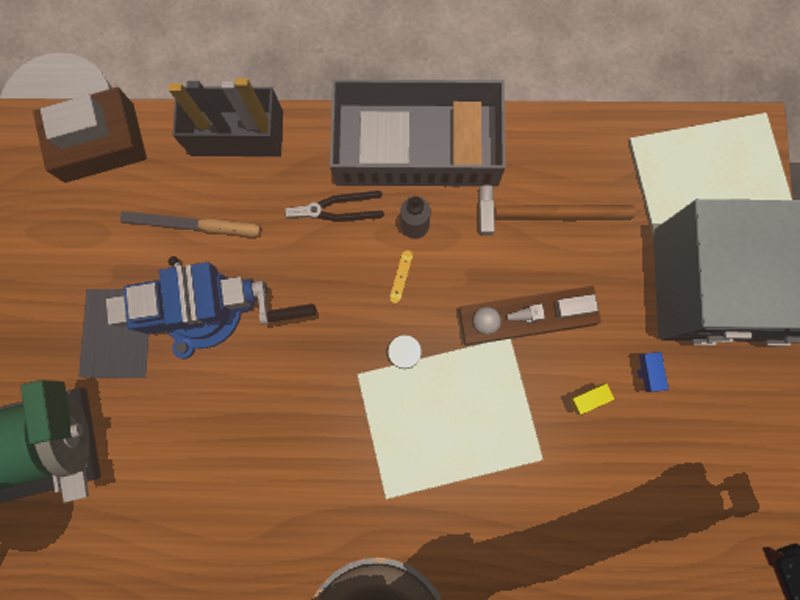

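View pics/side0.png

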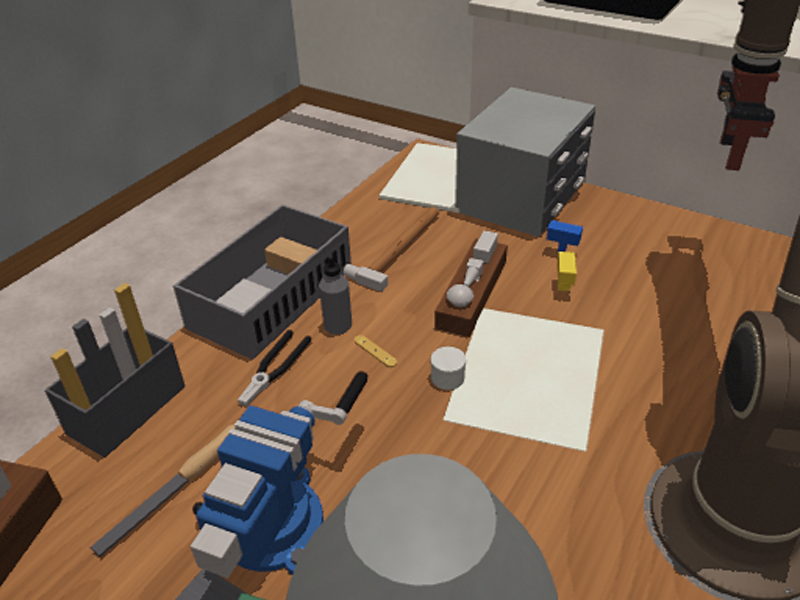

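The top view shows the vise at (190,293), its black knob at (290,313), and the stand with dome (487,320), horn (530,314) and flat stake (577,304). These could be taken for the flat stake: the blue block (655,371), the yellow block (593,399), the light block in the tray (385,137) and the block on the brown box (70,115). By the description I choose the steel head in the stand at (577,304).

Run:
```python
from h import *
z=np.load('pics/top.npz'); p,d=z['p'],z['d']; k=z['k']; c=dict(fx=k[0],fy=k[1],cx=k[2],cy=k[3],cam_to_world=z['T'])
W=pts(d,c); hsv=cv2.cvtColor(p,cv2.COLOR_RGB2HSV); v,u=np.indices(d.shape); u=u*800/512; v=v*600/384
def rep(n,m):
    P=W[m]; r=cv2.minAreaRect((P[:,:2]*1000).astype(np.float32)); print(n,m.sum(),np.round(P.mean(0)*1000,1),'zmed',np.round(np.median(P[:,2])*1000,1),'rect',np.round(r[0],1),np.round(r[1],1),round(r[2],1))
box=lambda a,b,e,f:(u>a)&(u<b)&(v>e)&(v<f)
Z=W[...,2]
rep('jawtops',box(155,222,255,335)&(Z>.150)&(Z<.172))
rep('jawsteel',box(155,222,255,335)&(Z>.150)&(Z<.172)&(hsv[...,1]<60))
kn=box(263,325,295,330)&(hsv[...,2]<70)&(Z>.03); rep('knob',kn)
rep('vicearm',box(250,272,275,330)&(hsv[...,1]<60)&(Z>.03))
st=box(550,605,280,322)&(Z>.06)&(Z<.085); rep('stake',st)
rep('stand',box(450,610,280,350)&(Z>.032)&(Z<.052))
rep('bottle',box(395,435,190,240)&(Z>.1)); rep('tin',box(385,425,330,372)&(Z>.035))
a=cv2.resize(p[150:240,75:215,::-1],(800,514),interpolation=cv2.INTER_CUBIC)
b=cv2.resize(p[165:235,280:400,::-1],(400,233),interpolation=cv2.INTER_CUBIC)
cv2.imwrite('pics/c1.png',np.vstack([cv2.resize(a,(540,347)),np.hstack([b,np.zeros((233,140,3),np.uint8)])]))
```

```text
jawtops 1195 [548.6 301.8 160.1] zmed 160.5 rect [548.8 308.8] [90.5 95.2] 9.7
jawsteel 347 [547.8 302.  159. ] zmed 159.8 rect [548.8 308.4] [90.1 94.4] 9.7
knob 220 [525.8 144.8 112.1] zmed 112.4 rect [526.4 144.9] [18.2 79.2] 9.3
vicearm 172 [548.3 195.6 116. ] zmed 110.1 rect [464.6  92.4] [334.6  52.8] 51.9
stake 288 [ 549.  -331.8   71.8] zmed 72.0 rect [ 549.4 -332.6] [29.9 64.2] 9.6
stand 1412 [ 534.6 -252.3   42.3] zmed 42.3 rect [ 537.  -257.1] [ 66.6 236.7] 9.6
bottle 222 [698.6 -56.9 124. ] zmed 113.6 rect [553.3 -46.1] [ 44.9 339.9] 85.6
tin 369 [469.4 -40.6  55.1] zmed 45.5 rect [445.6 -53.9] [113.4  56.6] 28.0
```

View pics/c1.png

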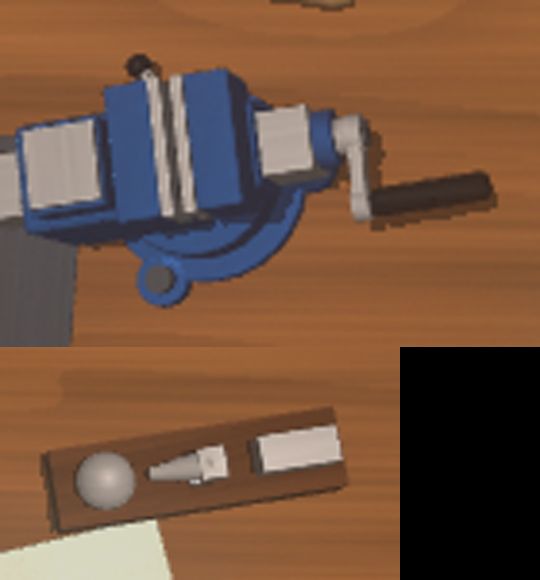

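The crop confirms the flat rectangular steel head at the stand's right end. It also shows a nearly shut vise, with the crank knob pointing towards the robot.

```bash
cat > vf.py <<'E'
from h import *
def vise(p,d,c,ub=(155,235),vb=(250,340),t=np.radians(9.65)):
    W=pts(d,c); v,u=np.indices(d.shape); u=u*800/512; v=v*600/384
    m=(u>ub[0])&(u<ub[1])&(v>vb[0])&(v<vb[1])&(abs(W[...,2]-.160)<.006)
    P=W[m]*1000; ax=np.array([np.cos(t),np.sin(t)]); ay=np.array([-np.sin(t),np.cos(t)])
    X=P[:,:2]@ax; Y=P[:,:2]@ay
    print('x',np.percentile(X,[0,1,99,100]).round(1),'y',np.percentile(Y,[0,1,99,100]).round(1))
    h,e=np.histogram(Y,np.arange(Y.min(),Y.max()+2,2)); print(list(zip(e.round().astype(int).tolist(),h.tolist())))
    return ax,ay,W
E
python3 - <<'E'
from vf import *
z=np.load('pics/top.npz'); p,d=z['p'],z['d']; k=z['k']; c=dict(fx=k[0],fy=k[1],cx=k[2],cy=k[3],cam_to_world=z['T'])
ax,ay,W=vise(p,d,c)
for n,q in(('knob',[526.4,144.9]),('stake',[549.4,-332.6]),('rect',[548.8,308.6])): print(n,np.dot(q,ax).round(1),np.dot(q,ay).round(1))
hsv=cv2.cvtColor(p,cv2.COLOR_RGB2HSV);v,u=np.indices(d.shape); u=u*800/512; v=v*600/384
m=(u>263)&(u<325)&(v>295)&(v<330)&(hsv[...,2]<70)&(W[...,2]>.03);P=W[m]*1000;X=P[:,:2]@ax;Y=P[:,:2]@ay
print(np.percentile(X,[1,50,99]),np.percentile(Y,[1,50,99]),np.percentile(P[:,2],[1,50,90,99]))
E
```

```text
x [547.8 548.3 636.5 638.1] y [164.8 165.6 246.6 257.7]
[(165, 33), (167, 36), (169, 27), (171, 31), (173, 28), (175, 30), (177, 31), (179, 26), (181, 32), (183, 26), (185, 33), (187, 28), (189, 29), (191, 30), (193, 20), (195, 37), (197, 29), (199, 33), (201, 27), (203, 5), (205, 0), (207, 2), (209, 37), (211, 36), (213, 31), (215, 23), (217, 33), (219, 29), (221, 34), (223, 23), (225, 31), (227, 30), (229, 25), (231, 25), (233, 36), (235, 29), (237, 30), (239, 27), (241, 32), (243, 27), (245, 14), (247, 1), (249, 0), (251, 0), (253, 1), (255, 4), (257, 4)]
knob 543.2 54.6
stake 485.9 -420.0
rect 592.8 212.2
[534.4694524  542.38689948 551.90262443] [16.24703066 54.27223124 93.02223148] [105.22218811 112.44346469 115.35383552 117.41698608]
```

{"op": "carry_out", "data": {
  "rows": [
    [[0.5, 2, 1], 0.118],
    [[1.6, 3.6, 1], 0.118],
    [[1.6, 3.6, 1], 0.118],
    [[1.6, 3.6, 1], 0.118],
    [[1.6, 3.6, 1], 0.118],
    [[1.6, 3.6, 1], 0.118],
    [[1.6, 3.6, 0.5], 0.118],
    [[1.6, 3.6, 0], 0.118],
    [[1.6, 3.6, 0], 0.118],
    [[1.6, 3.6, 0], 0.118],
    [[1.6, 3.6, 0], 0.118],
    [[1.6, 3.6, 0], 0.118]
  ],
  "fingers": 6
}}

```text
time_s: 1.3
tool_pos: [0.3782, -0.1756, 0.2629]
ee_rot: [-3.141, 0.0, 1.741]
contact_force: [1.2, 0.1, -0.2]
grip_width: 0.06
grasp_force: 0.0
```

{"op": "carry_out", "data": {
  "rows": [
    [[1.5, 3.1, 0], 0],
    [[1.5, 3.1, 0], 0],
    [[1.5, 3.1, 0], 0],
    [[1.5, 3.1, 0], 0],
    [[1.5, 3.1, 0], 0],
    [[1.5, 3.1, 0], 0],
    [[1.5, 3.1, -1], 0],
    [[1.5, 3.1, -1], 0],
    [[1.5, 3.1, -1], 0],
    [[1.5, 2.7, -1], 0],
    [[0, 0, 0], 0],
    [[0, 0, 0], 0]
  ]
}}

```text
time_s: 2.5
tool_pos: [0.5275, 0.1291, 0.2223]
ee_rot: [-3.14, -0.0, 1.738]
contact_force: [-0.6, 0.8, 0.5]
grip_width: 0.0603
grasp_force: 0.0
```

{"op": "carry_out", "data": {
  "rows": [
    [[0.15, 0.15, -2], 0],
    [[0, 0, -2], 0],
    [[0, 0, -2], 0],
    [[0, 0, -2], 0],
    [[0, 0, -2], 0],
    [[0, 0, -2], 0],
    [[0, 0, -1.6], 0],
    [[0, 0, 0], 0],
    [[0, 0, 0], 0]
  ]
}}

```text
time_s: 3.4
tool_pos: [0.5297, 0.1292, 0.0876]
ee_rot: [3.141, 0.001, 1.735]
contact_force: [0.2, -0.4, 0.4]
grip_width: 0.0598
grasp_force: 0.0
```

{"op": "carry_out", "data": {
  "rows": [
    [[0, 0, 0], 0],
    [[0, 0, 0], 0],
    [[0, 0, 0], 0],
    [[0, 0, 0], 0],
    [[0, 0, 0], 0],
    [[0, 0, 0], 0],
    [[0, 0, 0], 0],
    [[0, 0, 0], 0]
  ],
  "fingers": 0,
  "newtons": 15
}}

```text
time_s: 4.2
tool_pos: [0.5295, 0.1304, 0.0869]
ee_rot: [-3.141, 0.0, 1.737]
contact_force: [0.1, 0.2, 2.2]
grip_width: 0.0013
grasp_force: 0.5
```

Run:
```python
from h import *
o=[]
for n,(a,b,e,f) in(('top',(130,250,70,230)),('side',(210,330,120,280))):
    p,d,c=grab(n); o.append(cv2.resize(p[a:b,e:f,::-1],(400,300),interpolation=cv2.INTER_CUBIC))
cv2.imwrite('pics/c2.png',np.hstack(o)); q=manip.get_obs(); print(q['grip_width'],q['grasp_force'],q['joint_pos'])
```

```text
0.0003462234549468246 0.30445246025919914 [ 0.18923436  0.49340898 -0.68009006  1.8725415   0.38682298  0.9102481
 -0.50856554]
```

View pics/c2.png

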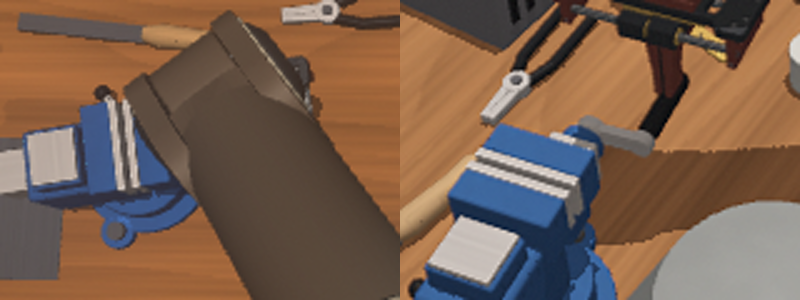

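The side crop shows the closed fingers just left of the black knob and behind it, with the crank unmoved, so the fingers missed the knob. I'll measure both from the side view.

Run:
```python
from h import *
z=np.load('pics/side.npz'); p,d=z['p'],z['d']; k=z['k']; c=dict(fx=k[0],fy=k[1],cx=k[2],cy=k[3],cam_to_world=z['T'])
W=pts(d,c)*1000; hsv=cv2.cvtColor(p,cv2.COLOR_RGB2HSV); t=np.radians(9.65)
R=np.array([[np.cos(t),np.sin(t),0],[-np.sin(t),np.cos(t),0],[0,0,1]])
V=W@R.T-[593,209,0]
for v in range(228,268,5):
    print(v,[(u,'%d,%d,%d'%tuple(V[v,u]),tuple(p[v,u].tolist())) for u in range(218,240,3)])
q=manip.get_obs(); print(R@q['tool_pos']*1000-[593,209,0])
```

```text
228 [(218, '-37,-158,168', (110, 68, 44)), (221, '-43,-160,167', (65, 35, 30)), (224, '-63,-136,197', (36, 28, 30)), (227, '-70,-136,198', (25, 28, 29)), (230, '-75,-141,195', (39, 35, 28)), (233, '12,-325,0', (174, 118, 74)), (236, '4,-328,0', (182, 125, 79)), (239, '-96,-140,203', (87, 68, 57))]
233 [(218, '41,-294,0', (184, 129, 83)), (221, '-42,-159,154', (62, 32, 29)), (224, '-50,-159,156', (43, 29, 28)), (227, '-57,-159,158', (65, 36, 32)), (230, '-60,-168,151', (56, 29, 26)), (233, '3,-306,1', (176, 122, 77)), (236, '-2,-311,-1', (175, 122, 75)), (239, '-11,-312,1', (177, 123, 77))]
238 [(218, '34,-278,-2', (185, 128, 82)), (221, '-42,-158,139', (87, 51, 37)), (224, '-48,-159,140', (29, 25, 24)), (227, '-57,-157,145', (64, 34, 30)), (230, '-58,-169,133', (60, 32, 27)), (233, '-2,-293,-3', (146, 96, 61)), (236, '-9,-295,-2', (167, 116, 74)), (239, '-17,-297,-1', (176, 122, 78))]
243 [(218, '26,-261,-1', (175, 122, 78)), (221, '-41,-157,124', (117, 72, 48)), (224, '-47,-159,123', (46, 28, 27)), (227, '-56,-157,128', (65, 36, 31)), (230, '-57,-169,117', (59, 31, 26)), (233, '-57,
[... 660 characters left out ...]
4, 78)), (239, '-38,-248,-1', (177, 123, 77))]
258 [(218, '-47,-126,108', (18, 20, 23)), (221, '-53,-129,108', (21, 20, 21)), (224, '-59,-132,107', (19, 19, 21)), (227, '-16,-223,-2', (176, 119, 74)), (230, '-23,-226,-3', (180, 124, 79)), (233, '-32,-226,0', (175, 122, 76)), (236, '-38,-229,0', (183, 127, 81)), (239, '-45,-234,-2', (186, 130, 84))]
263 [(218, '-54,-111,111', (127, 121, 117)), (221, '-57,-120,103', (15, 16, 17)), (224, '-18,-203,0', (171, 115, 71)), (227, '-23,-208,-2', (179, 124, 79)), (230, '-31,-208,0', (177, 122, 77)), (233, '-38,-212,0', (185, 129, 82)), (236, '-44,-216,-2', (184, 127, 81)), (239, '-52,-216,0', (174, 119, 76))]
[ -48.94314409 -169.23032506   87.00184392]
```

{"op": "carry_out", "data": {
  "rows": [
    [[0, 0, 2], 0],
    [[0, 0, 2], 0],
    [[0, 0, 2], 0],
    [[0, 0, 0], 0],
    [[0, 0, 0], 0]
  ]
}}

```text
time_s: 4.8
tool_pos: [0.5297, 0.1302, 0.1468]
ee_rot: [3.141, 0.0, 1.737]
contact_force: [-0.7, 0.2, -0.4]
grip_width: 0.0
grasp_force: 0.0
```

Run:
```python
from h import *
p,d,c=grab('side')
W=pts(d,c)*1000; t=np.radians(9.65)
R=np.array([[np.cos(t),np.sin(t),0],[-np.sin(t),np.cos(t),0],[0,0,1]])
V=W@R.T-[593,209,0]
q=manip.get_obs(); print(R@q['tool_pos']*1000-[593,209,0],q['grip_width'])
for z in range(80,240,10):
    m=(abs(V[...,2]-z)<5)&(V[...,1]<-125)&(V[...,1]>-215)&(abs(V[...,0]+50)<95)
    P=V[m]; 
    if len(P): print(z,m.sum(),np.percentile(P,[2,98],axis=0)[:,:2].round().tolist(),np.median(p[m],0))
o=cv2.resize(p[165:285,170:330,::-1],(800,600),interpolation=cv2.INTER_CUBIC)
cv2.imwrite('pics/c3.png',o)
```

```text
[ -49.41499729 -169.51483977  146.24524987] 0.00019185430636281764
100 47 [[-61.0, -191.0], [-41.0, -126.0]] [14. 15. 18.]
110 158 [[-60.0, -193.0], [-43.0, -127.0]] [21. 20. 21.]
170 15 [[-58.0, -178.0], [-42.0, -158.0]] [81. 46. 35.]
180 45 [[-59.0, -179.0], [-39.0, -158.0]] [59. 31. 27.]
190 38 [[-59.0, -179.0], [-41.0, -157.0]] [58. 30. 26.]
200 41 [[-60.0, -177.0], [-41.0, -156.0]] [61. 32. 28.]
210 43 [[-61.0, -177.0], [-39.0, -156.0]] [61. 32. 27.]
220 47 [[-63.0, -179.0], [-39.0, -157.0]] [62. 33. 28.]
230 42 [[-63.0, -168.0], [-38.0, -156.0]] [62. 32. 29.]
```

View pics/c3.png

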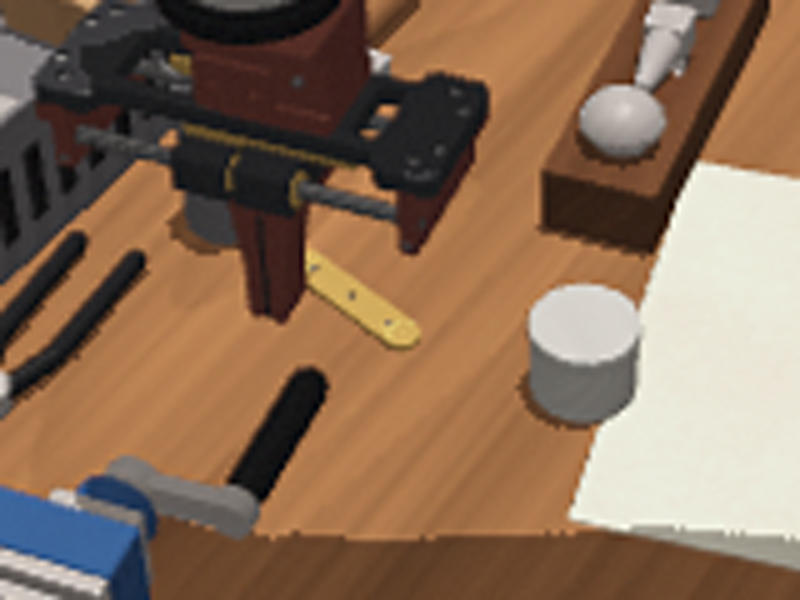

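The crop shows the shut fingertips at (275,315), well above the knob. By depth they are at z≈171 mm while the TCP reads 146, so the true tips sit about 25 mm above the reported TCP. The earlier grasp passed over the knob. I'll allow for this offset.

{"op": "carry_out", "data": {
  "rows": [
    [[0, 0, 0], 0],
    [[0, 0, 0], 0],
    [[0, 0, 0], 0],
    [[0, 0, 0], 0],
    [[0, 0, -1.8], 0],
    [[0, 0, -1.8], 0],
    [[0, 0, -1.8], 0],
    [[0, 0, -1.8], 0],
    [[0, 0, -1.7], 0],
    [[0, 0, 0], 0],
    [[0, 0, 0], 0]
  ],
  "fingers": 6
}}

```text
time_s: 5.95
tool_pos: [0.5295, 0.1306, 0.0581]
ee_rot: [-3.141, -0.0, 1.737]
contact_force: [1.2, 0.1, 0.5]
grip_width: 0.0599
grasp_force: 0.0
```

{"op": "carry_out", "data": {
  "rows": [
    [[0, 0, 0], 0],
    [[0, 0, 0], 0],
    [[0, 0, 0], 0],
    [[0, 0, 0], 0],
    [[0, 0, 0], 0],
    [[0, 0, 0], 0],
    [[0, 0, 0], 0]
  ],
  "fingers": 0,
  "newtons": 20
}}

```text
time_s: 6.65
tool_pos: [0.5289, 0.1302, 0.0578]
ee_rot: [-3.14, 0.0, 1.737]
contact_force: [-2.8, -0.5, 0.9]
grip_width: 0.0194
grasp_force: 20.0
```

```bash
cat > plan.py <<'E'
import numpy as np,sys
# start point = knob at a0 in commanded frame; offset e = (x,z) correction
def plan(a0,a1,n,ex=0,ez=0):
    t=np.radians(9.65); a=np.linspace(a0,a1,n+1)
    X=-5*np.sin(a); Z=5*np.cos(a); Y=-(a-a0)/(2*np.pi); X[1:]+=ex; Z[1:]+=ez
    P=np.stack([X*np.cos(t)-Y*np.sin(t),X*np.sin(t)+Y*np.cos(t),Z],1); P=np.round(P-P[0],1); print([[r,0] for r in np.round(np.diff(P,axis=0),1).tolist()])
if __name__=='__main__': plan(*[float(x) for x in sys.argv[1:3]],int(sys.argv[3]),*[float(x) for x in sys.argv[4:]])
E
python3 plan.py 1.49 4.49 10; python3 plan.py 4.49 7.89 12;python3 plan.py 7.89 11.29 12;python3 plan.py 11.29 14.69 12;python3 plan.py 14.69 16.34 6
```

```text
[[[0.1, -0.0, -1.5], 0], [[0.5, 0.0, -1.4], 0], [[1.0, 0.1, -1.2], 0], [[1.2, 0.2, -0.8], 0], [[1.4, 0.2, -0.4], 0], [[1.5, 0.2, 0.0], 0], [[1.4, 0.2, 0.4], 0], [[1.2, 0.1, 0.8], 0], [[1.0, 0.1, 1.2], 0], [[0.5, 0.1, 1.4], 0]]
[[[0.1, -0.0, 1.4], 0], [[-0.3, -0.1, 1.4], 0], [[-0.6, -0.2, 1.2], 0], [[-1.0, -0.2, 1.1], 0], [[-1.2, -0.2, 0.7], 0], [[-1.3, -0.3, 0.3], 0], [[-1.4, -0.3, -0.1], 0], [[-1.3, -0.3, -0.4], 0], [[-1.1, -0.2, -0.9], 0], [[-0.9, -0.2, -1.1], 0], [[-0.5, -0.1, -1.3], 0], [[-0.1, -0.1, -1.4], 0]]
[[[0.3, -0.0, -1.4], 0], [[0.6, 0.1, -1.3], 0], [[0.9, 0.1, -1.0], 0], [[1.2, 0.1, -0.7], 0], [[1.4, 0.2, -0.4], 0], [[1.4, 0.2, 0.0], 0], [[1.3, 0.2, 0.5], 0], [[1.2, 0.1, 0.8], 0], [[0.9, 0.1, 1.0], 0], [[0.5, 0.1, 1.3], 0], [[0.2, 0.0, 1.4], 0], [[-0.2, -0.1, 1.4], 0]]
[[[-0.6, -0.1, 1.3], 0], [[-0.9, -0.2, 1.0], 0], [[-1.2, -0.3, 0.8], 0], [[-1.3, -0.3, 0.4], 0], [[-1.4, -0.2, 0.0], 0], [[-1.3, -0.3, -0.4], 0], [[-1.2, -0.3, -0.7], 0], [[-0.9, -0.2, -1.1], 0], [[-0.6, -0.1, -1.3], 0], [[-0.2, -0.1, -1.4], 0], [[0.2, 0.0, -1.4], 0], [[0.6, 0.1, -1.3], 0]]
[[[0.9, 0.1, -1.1], 0], [[1.1, 0.1, -0.7], 0], [[1.3, 0.2, -0.5], 0], [[1.3, 0.2, -0.1], 0], [[1.4, 0.2, 0.3], 0], [[1.2, 0.1, 0.7], 0]]
```

{"op": "carry_out", "data": {
  "rows": [
    [[0.1, 0, -1.5], 0],
    [[0.5, 0, -1.4], 0],
    [[1.0, 0.1, -1.2], 0],
    [[1.2, 0.2, -0.8], 0],
    [[1.4, 0.2, -0.4], 0],
    [[1.5, 0.2, 0], 0],
    [[1.4, 0.2, 0.4], 0],
    [[1.2, 0.1, 0.8], 0],
    [[1.0, 0.1, 1.2], 0],
    [[0.5, 0.1, 1.4], 0],
    [[0, 0, 0], 0],
    [[0, 0, 0], 0]
  ]
}}

```text
time_s: 7.85
tool_pos: [0.6268, 0.1426, 0.0424]
ee_rot: [-3.139, -0.0, 1.737]
contact_force: [-5.7, -1.0, 3.0]
grip_width: 0.0197
grasp_force: 20.0
```

{"op": "carry_out", "data": {
  "rows": [
    [[0, 0, 1.4], 0],
    [[-0.3, -0.1, 1.4], 0],
    [[-0.6, -0.2, 1.2], 0],
    [[-1.0, -0.2, 1.1], 0],
    [[-1.2, -0.2, 0.7], 0],
    [[-1.3, -0.3, 0.3], 0],
    [[-1.4, -0.3, -0.1], 0],
    [[-1.3, -0.3, -0.4], 0],
    [[-1.1, -0.2, -0.9], 0],
    [[-0.9, -0.2, -1.1], 0],
    [[-0.5, -0.1, -1.3], 0],
    [[-0.1, -0.1, -1.4], 0]
  ]
}}

```text
time_s: 9.05
tool_pos: [0.5304, 0.1201, 0.0525]
ee_rot: [3.14, 0.001, 1.737]
contact_force: [3.3, 1.3, 1.4]
grip_width: 0.0193
grasp_force: 20.0
```

{"op": "carry_out", "data": {
  "rows": [
    [[0.3, 0, -1.4], 0],
    [[0.6, 0.1, -1.3], 0],
    [[0.9, 0.1, -1.0], 0],
    [[1.2, 0.1, -0.7], 0],
    [[1.4, 0.2, -0.4], 0],
    [[1.4, 0.2, 0], 0],
    [[1.3, 0.2, 0.5], 0],
    [[1.2, 0.1, 0.8], 0],
    [[0.9, 0.1, 1.0], 0],
    [[0.5, 0.1, 1.3], 0],
    [[0.2, 0, 1.4], 0],
    [[-0.2, -0.1, 1.4], 0]
  ]
}}

```text
time_s: 10.25
tool_pos: [0.6279, 0.1317, 0.0684]
ee_rot: [-3.142, -0.001, 1.737]
contact_force: [-1.6, 1.7, -3.8]
grip_width: 0.0195
grasp_force: 20.0
```

{"op": "carry_out", "data": {
  "rows": [
    [[-0.6, -0.1, 1.3], 0],
    [[-0.9, -0.2, 1.0], 0],
    [[-1.2, -0.3, 0.8], 0],
    [[-1.3, -0.3, 0.4], 0],
    [[-1.4, -0.2, 0], 0],
    [[-1.3, -0.3, -0.4], 0],
    [[-1.2, -0.3, -0.7], 0],
    [[-0.9, -0.2, -1.1], 0],
    [[-0.6, -0.1, -1.3], 0],
    [[-0.2, -0.1, -1.4], 0],
    [[0.2, 0, -1.4], 0],
    [[0.6, 0.1, -1.3], 0]
  ]
}}

```text
time_s: 11.45
tool_pos: [0.54, 0.1107, 0.0268]
ee_rot: [3.141, 0.001, 1.736]
contact_force: [4.7, -2.3, 5.2]
grip_width: 0.0194
grasp_force: 20.0
```

{"op": "carry_out", "data": {
  "rows": [
    [[0.9, 0.1, -1.1], 0],
    [[1.1, 0.1, -0.7], 0],
    [[1.3, 0.2, -0.5], 0],
    [[1.3, 0.2, -0.1], 0],
    [[1.4, 0.2, 0.3], 0],
    [[1.2, 0.1, 0.7], 0],
    [[0, 0, 0], 0],
    [[0, 0, 0], 0]
  ]
}}

```text
time_s: 12.25
tool_pos: [0.6104, 0.1204, 0.0122]
ee_rot: [-3.138, 0.0, 1.737]
contact_force: [-4.3, -2.3, 8.4]
grip_width: 0.0195
grasp_force: 20.0
```

{"op": "carry_out", "data": {
  "rows": [
    [[0, 0, 0], 0],
    [[0, 0, 0], 0],
    [[0, 0, 0], 0],
    [[0, 0, 0], 0],
    [[0, 0, 1], 0],
    [[0, 0, 3], 0],
    [[0, 0, 4], 0],
    [[0, 0, 4], 0],
    [[0, 0, 4], 0],
    [[0, 0, 3], 0],
    [[0, -2, 2], 0],
    [[0, -4, 0], 0]
  ],
  "fingers": 6
}}

```text
time_s: 13.45
tool_pos: [0.6127, 0.0646, 0.2278]
ee_rot: [3.135, -0.002, 1.743]
contact_force: [0.8, -0.1, 0.0]
grip_width: 0.0604
grasp_force: 0.0
```

{"op": "carry_out", "data": {
  "rows": [
    [[-0.6, -3, 0], 0],
    [[-0.6, -4, 0], 0],
    [[-0.6, -4, 0], 0],
    [[-0.6, -4, 0], 0],
    [[-0.6, -4, 0], 0],
    [[-0.6, -4, 0], 0],
    [[-0.6, -4, 0], 0],
    [[-0.6, -4, 0], 0],
    [[-0.6, -4, 0], 0],
    [[-0.6, -4, 0], 0],
    [[-0.3, -0.7, 0], 0],
    [[0, 0, 0], 0]
  ]
}}

```text
time_s: 14.65
tool_pos: [0.5476, -0.3383, 0.2232]
ee_rot: [-3.141, -0.0, 1.734]
contact_force: [0.8, 0.8, 0.3]
grip_width: 0.0598
grasp_force: 0.0
```

Run:
```python
from vf import *
p,d,c=grab('top'); vise(p,d,c)
p,d,c=grab('side'); W=pts(d,c)*1000; q=manip.get_obs(); T=q['tool_pos']*1000; print(T,q['ee_rot'],q['joint_pos'])
v,u=np.indices(d.shape)
r=(p[...,0]>1.5*p[...,2])&(p[...,0]<90)&(abs(W[...,0]-T[0])<50)&(abs(W[...,1]-T[1])<30)&(W[...,2]>T[2]-20)
for z in range(190,300,5):
    m=r&(abs(W[...,2]-z)<2.5)
    if m.sum(): print(z,m.sum(),np.percentile(W[m],[2,50,98],axis=0)[:,:2].round().tolist())
cv2.imwrite('pics/c4.png',cv2.resize(p[110:230,230:390,::-1],(800,600),interpolation=cv2.INTER_CUBIC))
m=(abs(W[...,2]-72)<4)&(abs(W[...,0]-549)<45)&(abs(W[...,1]+332)<45); P=W[m]
print(cv2.minAreaRect(P[:,:2].astype(np.float32)),np.median(P[:,2]))
```

```text
x [547.6 548.4 636.6 637.9] y [140.7 142.  245.9 257.8]
[(141, 25), (143, 33), (145, 33), (147, 28), (149, 32), (151, 31), (153, 25), (155, 32), (157, 23), (159, 31), (161, 30), (163, 27), (165, 32), (167, 27), (169, 23), (171, 34), (173, 25), (175, 34), (177, 28), (179, 16), (181, 0), (183, 0), (185, 0), (187, 0), (189, 0), (191, 0), (193, 0), (195, 0), (197, 0), (199, 0), (201, 0), (203, 0), (205, 0), (207, 1), (209, 35), (211, 28), (213, 34), (215, 24), (217, 26), (219, 33), (221, 27), (223, 30), (225, 31), (227, 28), (229, 32), (231, 32), (233, 25), (235, 29), (237, 32), (239, 30), (241, 27), (243, 25), (245, 19), (247, 1), (249, 0), (251, 0), (253, 0), (255, 4), (257, 2)]
[ 549.07258279 -334.8728509   223.48427073] [ 3.14072453e+00 -7.36141784e-04  1.73827734e+00] [ 0.87707383  0.49121209 -0.59484818  1.48576159  0.28109805  1.25050461
  0.41608871]
245 1 [[580.0, -321.0], [580.0, -321.0], [580.0, -321.0]]
250 8 [[509.0, -343.0], [512.0, -330.0], [581.0, -319.0]]
255 12 [[507.0, -342.0], [545.0, -327.0], [582.0, -319.0]]
260 11 [[507.0, -355.0], [511.0, -331.0], [582.0, -319.0]]
265 16 [[506.0, -347.0], [512.0, -331.0], [582.0, -316.0]]
270 9 [[508.0, -345.0], [513.0, -331.0], [582.0, -318.0]]
275 13 [[507.0, -342.0], [510.0, -330.0], [582.0, -316.0]]
280 12 [[506.0, -338.0], [512.0, -333.0], [583.0, -316.0]]
285 13 [[507.0, -349.0], [576.0, -323.0], [583.0, -316.0]]
290 16 [[504.0, -351.0], [511.0, -329.0], [584.0, -319.0]]
295 13 [[506.0, -340.0], [512.0, -332.0], [582.0, -317.0]]
((547.2161254882812, -331.5316162109375), (29.966270446777344, 66.21980285644531), 11.373353004455566) 70.79941189831689
```

View pics/c4.png

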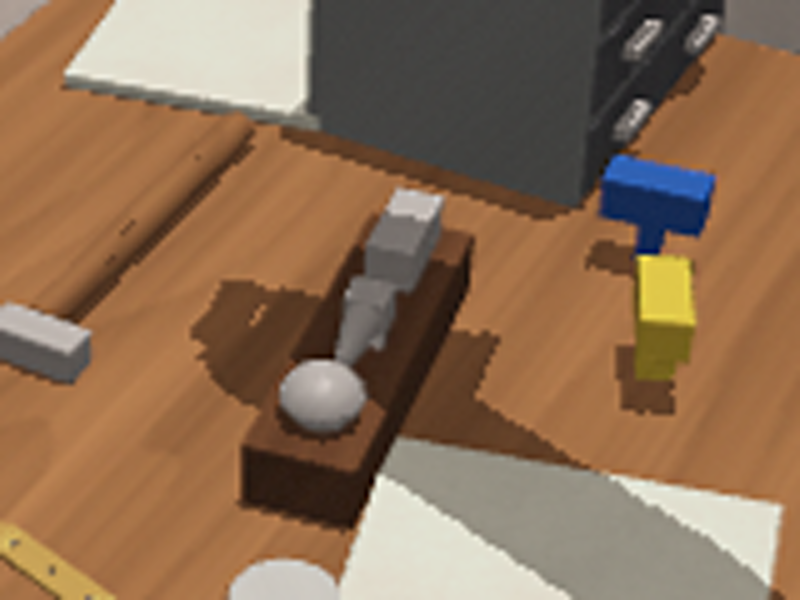

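The crop shows the flat head at (405,235), still seated in the stand and clear of the horn. The vise gap measures about 30 mm, from y 179 to 209 in the vise frame.

{"op": "carry_out", "data": {
  "rows": [
    [[0, 0.2, -3], 0],
    [[0, 0, -4], 0],
    [[0, 0, -4], 0],
    [[0, 0, -3], 0],
    [[0, 0, -2], 0],
    [[0, 0, -2], 0],
    [[0, 0, -1], 0],
    [[0, 0, 0], 0],
    [[0, 0, 0], 0],
    [[0, 0, 0], 0]
  ]
}}

```text
time_s: 15.75
tool_pos: [0.5496, -0.3346, 0.0344]
ee_rot: [3.14, 0.001, 1.737]
contact_force: [1.1, -0.7, 0.6]
grip_width: 0.06
grasp_force: 0.0
```

Down 12 mm more, 2 mm in +y, then close.

{"op": "carry_out", "data": {
  "rows": [
    [[0, 0.2, -0.6], 0],
    [[0, 0, -0.6], 0],
    [[0, 0, 0], 0],
    [[0, 0, 0], 0]
  ]
}}

```text
time_s: 16.15
tool_pos: [0.5484, -0.3325, 0.0207]
ee_rot: [-3.141, -0.0, 1.737]
contact_force: [0.3, -0.1, 0.4]
grip_width: 0.06
grasp_force: 0.0
```

{"op": "carry_out", "data": {
  "rows": [
    [[0, 0, 0], 0],
    [[0, 0, 0], 0],
    [[0, 0, 0], 0],
    [[0, 0, 0], 0],
    [[0, 0, 0], 0],
    [[0, 0, 0], 0],
    [[0, 0, 0], 0]
  ],
  "fingers": 0,
  "newtons": 45
}}

```text
time_s: 16.85
tool_pos: [0.5487, -0.3326, 0.0211]
ee_rot: [3.141, 0.0, 1.737]
contact_force: [0.9, -0.3, 0.2]
grip_width: 0.0296
grasp_force: 45.0
```

{"op": "carry_out", "data": {
  "rows": [
    [[0, 0, 0.5], 0],
    [[0, 0, 1], 0],
    [[0, 0, 1.5], 0],
    [[0, 0, 2], 0],
    [[0, 0, 3], 0],
    [[0, 0, 3], 0],
    [[0, 0, 4], 0],
    [[0, 0, 4], 0],
    [[0, 0, 3], 0],
    [[0, 0, 2], 0],
    [[0, 0, 1], 0],
    [[0, 0, 0], 0]
  ]
}}

```text
time_s: 18.05
tool_pos: [0.549, -0.3326, 0.2728]
ee_rot: [3.14, 0.002, 1.737]
contact_force: [-0.2, -0.2, -6.3]
grip_width: 0.0298
grasp_force: 45.0
```

{"op": "carry_out", "data": {
  "rows": [
    [[0, 1, 0], 0],
    [[0, 2, 0], 0],
    [[0, 3, 0], 0],
    [[0, 3, 0], 0],
    [[0, 3, 0], 0],
    [[0, 3, 0], 0],
    [[0, 3, 0], 0],
    [[0, 3, 0], 0],
    [[0, 3, 0], 0],
    [[0, 3, 0], 0],
    [[0, 3, 0], 0],
    [[0, 3, 0], 0]
  ]
}}

```text
time_s: 19.25
tool_pos: [0.5469, 0.0006, 0.27]
ee_rot: [-3.14, -0.001, 1.739]
contact_force: [0.5, 1.1, -5.3]
grip_width: 0.0298
grasp_force: 45.0
```

{"op": "carry_out", "data": {
  "rows": [
    [[0, 3, 0], 0],
    [[0, 3, 0], 0],
    [[0, 3, 0], 0],
    [[0, 3, 0], 0],
    [[0, 3, 0], 0],
    [[0.1, 3, 0], 0],
    [[0.1, 3, 0], 0],
    [[0.1, 3, 0], 0],
    [[0, 3, 0], 0],
    [[0, 2, 0], 0],
    [[0, 0.6, 0], 0],
    [[0, 0, 0], 0]
  ]
}}

```text
time_s: 20.45
tool_pos: [0.5497, 0.295, 0.2701]
ee_rot: [-3.14, -0.0, 1.74]
contact_force: [0.3, -0.5, -5.9]
grip_width: 0.0296
grasp_force: 45.0
```

{"op": "carry_out", "data": {
  "rows": [
    [[0, 0, 0], 0],
    [[0, 0, 0], 0],
    [[0, 0, 0], 0]
  ]
}}

```text
time_s: 20.75
tool_pos: [0.5519, 0.2921, 0.271]
ee_rot: [3.141, 0.001, 1.735]
contact_force: [0.1, 1.1, -5.6]
grip_width: 0.0299
grasp_force: 45.0
```

```bash
cat > sk.py <<'E'
from h import *
def stake(n='c5'):
    p,d,c=grab('side'); W=pts(d,c)*1000; t=np.radians(9.65)
    R=np.array([[np.cos(t),np.sin(t),0],[-np.sin(t),np.cos(t),0],[0,0,1]]); V=W@R.T-[592.8,194.1,0]
    q=manip.get_obs(); T=q['tool_pos']*1000; print('T',T.round(1),(R@T-[592.8,194.1,0]).round(1))
    s=(np.ptp(p.astype(int),axis=-1)<25)&(p.max(-1)>50)&(abs(V[...,0])<30)&(abs(V[...,1])<50)&(V[...,2]>T[2]-30)&(V[...,2]<T[2]+70)
    for z in range(int(T[2])-24,int(T[2])+60,4):
        m=s&(abs(V[...,2]-z)<2)
        if m.sum(): P=V[m]; print(z,m.sum(),'x',np.percentile(P[:,0],[2,98]).round(),'y',np.percentile(P[:,1],[2,98]).round())
    v,u=np.nonzero(s); v0=max(0,int(v.mean())-60); u0=max(0,int(u.mean())-80)
    cv2.imwrite(f'pics/{n}.png',cv2.resize(p[v0:v0+120,u0:u0+160,::-1],(800,600),interpolation=cv2.INTER_CUBIC)); print(u0,v0)
E
python3 -c "from sk import *; stake()"
```

```text
T [551.9 292.3 271. ] [  0.3   1.6 271. ]
255 3 x [-9.  1.] y [3. 5.]
259 14 x [-10.   5.] y [-4.  6.]
263 13 x [-12.   3.] y [-5.  6.]
267 15 x [-12.   1.] y [-5.  7.]
271 14 x [-13.  -2.] y [-5.  7.]
275 13 x [-13.  -4.] y [-8.  8.]
279 9 x [-13.  -7.] y [-1.  7.]
283 3 x [-12.  -9.] y [4. 6.]
287 1 x [-12. -12.] y [6. 6.]
291 7 x [-15.  11.] y [12. 31.]
295 37 x [-19.  11.] y [-29.  33.]
299 36 x [-18.  13.] y [-29.  33.]
303 42 x [-16.  11.] y [-30.  33.]
307 42 x [-16.  15.] y [-28.  33.]
311 42 x [-16.  15.] y [-24.  33.]
315 38 x [-19.  18.] y [-29.  33.]
319 208 x [-16.  14.] y [-25.  32.]
323 74 x [-13.  13.] y [-14.  31.]
327 2 x [-15.  24.] y [11. 12.]
76 165
```

View pics/c5.png

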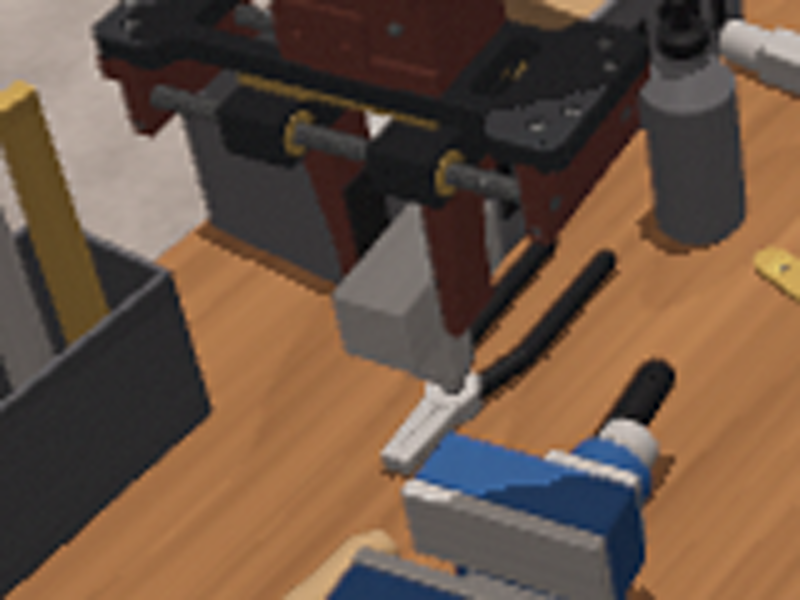

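The crop shows the stake held square and upright above the gap, head end at (400,320) and shank at (450,370). It needs about 1 mm in -y.

{"op": "carry_out", "data": {
  "rows": [
    [[0, -0.1, -1], 0],
    [[0, 0, -2], 0],
    [[0, 0, -2], 0],
    [[0, 0, -1.5], 0],
    [[0, 0, -1], 0],
    [[0, 0, -0.5], 0],
    [[0, 0, 0], 0],
    [[0, 0, 0], 0],
    [[0, 0, 0], 0],
    [[0, 0, 0], 0]
  ]
}}

```text
time_s: 21.8
tool_pos: [0.5518, 0.2926, 0.1917]
ee_rot: [3.141, -0.0, 1.737]
contact_force: [-0.5, 0.3, -5.3]
grip_width: 0.0298
grasp_force: 45.0
```

```bash
python3 -c "
from sk import *; stake('c6')
print(manip.get_obs()['contact_force'])"
```

```text
T [551.8 292.6 191.5] [  0.2   1.8 191.5]
175 2 x [-8.  5.] y [4. 5.]
179 12 x [-11.   2.] y [-5.  6.]
183 7 x [-12.   3.] y [-4.  7.]
187 11 x [-12.  -1.] y [-4.  8.]
191 14 x [-13.  -3.] y [-6.  8.]
195 7 x [-13.  -8.] y [-3.  8.]
199 7 x [-13.  -6.] y [4. 7.]
203 3 x [-11. -10.] y [6. 8.]
211 5 x [-14.   3.] y [15. 31.]
215 31 x [-18.   9.] y [-23.  33.]
219 34 x [-20.  12.] y [-27.  33.]
223 34 x [-16.  11.] y [-26.  33.]
227 31 x [-16.  12.] y [-28.  34.]
231 29 x [-15.  11.] y [-6. 33.]
235 31 x [-15.  11.] y [-27.  34.]
239 124 x [-16.  15.] y [-9. 33.]
243 133 x [-16.  13.] y [-11.  31.]
247 2 x [-14.   6.] y [11. 19.]
83 196
[-0.08583036  0.66869419 -6.09675124]
```

Run:
```python
from h import *
z=np.load('pics/side.npz'); p,d=z['p'],z['d']; k=z['k']; c=dict(fx=k[0],fy=k[1],cx=k[2],cy=k[3],cam_to_world=z['T'])
W=pts(d,c)*1000; t=np.radians(9.65)
R=np.array([[np.cos(t),np.sin(t),0],[-np.sin(t),np.cos(t),0],[0,0,1]]); V=W@R.T-[592.8,194.1,0]
m=(abs(V[...,2]-160)<2.5)&(abs(V[...,0])<60)&(abs(V[...,1])<60); P=V[m]; print(np.median(P[:,2]),np.percentile(P[:,0],[1,99]))
h,e=np.histogram(P[:,1],np.arange(-60,60,2)); print(list(zip(e.astype(int).tolist(),h.tolist())))
```

```text
158.89126924936613 [-45.32825335  41.36703335]
[(-60, 0), (-58, 0), (-56, 0), (-54, 1), (-52, 10), (-50, 13), (-48, 18), (-46, 15), (-44, 19), (-42, 11), (-40, 24), (-38, 16), (-36, 16), (-34, 16), (-32, 19), (-30, 15), (-28, 11), (-26, 15), (-24, 8), (-22, 12), (-20, 18), (-18, 13), (-16, 15), (-14, 1), (-12, 0), (-10, 0), (-8, 0), (-6, 0), (-4, 0), (-2, 0), (0, 0), (2, 0), (4, 0), (6, 0), (8, 0), (10, 0), (12, 0), (14, 9), (16, 33), (18, 29), (20, 23), (22, 28), (24, 25), (26, 30), (28, 31), (30, 27), (32, 32), (34, 31), (36, 30), (38, 23), (40, 40), (42, 31), (44, 30), (46, 34), (48, 29), (50, 25), (52, 9), (54, 0), (56, 0)]
```

{"op": "carry_out", "data": {
  "rows": [
    [[0, -0.1, 0], 0],
    [[0, 0, -0.5], 0],
    [[0, 0, -0.8], 0],
    [[0, 0, -0.8], 0],
    [[0, 0, -0.8], 0],
    [[0, 0, -0.6], 0],
    [[0, 0, -0.5], 0],
    [[0, 0, -0.3], 0],
    [[0, 0, 0], 0],
    [[0, 0, 0], 0],
    [[0, 0, 0], 0],
    [[0, 0, 0], 0]
  ]
}}

```text
time_s: 23.05
tool_pos: [0.5517, 0.2915, 0.1483]
ee_rot: [3.141, -0.0, 1.737]
contact_force: [-0.2, -0.4, -6.1]
grip_width: 0.0297
grasp_force: 45.0
```

```bash
python3 -c "
from sk import *; stake('c7')
print(manip.get_obs()['contact_force'])"
```

```text
T [551.7 291.4 148.2] [-1.000e-01  7.000e-01  1.482e+02]
124 13 x [-28.  -5.] y [-16. -14.]
128 11 x [-29.  -6.] y [-16. -14.]
132 16 x [-29.  -7.] y [-17. -13.]
136 16 x [-29.  -7.] y [-18.  -8.]
140 10 x [-30. -10.] y [-17.  -1.]
144 21 x [-28.  -6.] y [-17.   4.]
148 20 x [-29.  -8.] y [-17.   7.]
152 17 x [-29.  -7.] y [-16.   7.]
156 44 x [-29.  28.] y [-24.  22.]
160 47 x [-29.  28.] y [-24.  24.]
164 1 x [-20. -20.] y [25. 25.]
168 4 x [-15.  -0.] y [-24.  30.]
172 35 x [-16.  12.] y [-30.  31.]
176 24 x [-17.  13.] y [-29.  32.]
180 31 x [-17.  10.] y [-25.  32.]
184 27 x [-16.  12.] y [-29.  32.]
188 35 x [-24.  11.] y [-28.  32.]
192 27 x [-18.  15.] y [ 0. 32.]
196 134 x [-15.  14.] y [-9. 31.]
200 100 x [-13.  13.] y [-8. 28.]
204 2 x [-18. -16.] y [11. 13.]
90 212
[-0.03578993  1.40488022 -6.02087669]
```

View pics/c7.png

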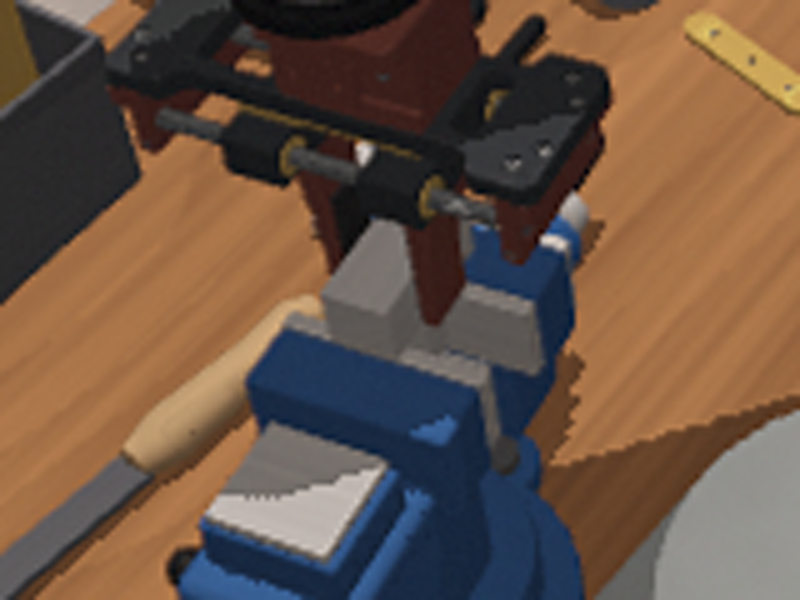

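The final picture shows the head (375,300) square across the jaws and the shank in the gap. Depth puts the underside about 10 mm above the jaw tops, and the force reads only the stake's weight. I'm handing it in.

```bash
python3 -c "
from station import manip; print(manip.job_done())"
```

```text
the job is handed in; nothing more can be done
None
```

The job is handed in: the vise is open about 30 mm, and the arm is holding the flat stake still and upright midway between the jaws, its head's underside about 10 mm above the jaw tops and clear of the vise.

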